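# Free the stuck swatch tray of the curing box with the release pin

## Task

The tray of the blue curing box is latched shut: take the release pin with the red handle from its grey holder, reach with it through the yellow-framed slot in the box's lid, feel along for the hidden spring catch and press it gently until the tray springs out. Then put the pin back upright in its holder, fully home, let go of it, leave the tray out and leave the other things on the bench alone.

Things in the scene. Friction and masses are not known exactly. Their poses are not given: they have to be found in the camera images.
- curer: UV curing box for ink swatches, fixed to the bench: 200 (x) x 240 (y) x 110 mm high, grey walls, flat blue lid. Origin: centre of its underside; its x axis points from the tray's front to the back of the box, y runs along the slot, z up. The tray comes out of its -x face.
- slot (a point): centre of the access slot's mouth, level with the lid's top (110 mm above the bench, 45 mm from the lid's centre towards the tray's front); axes as the box's. The slot is 68 mm long (y), 14 mm wide (x), framed in flat yellow paint, with straight upright walls. A black brush seal 6 mm down hides the inside and gives no resistance.
- deck_mid (a point): hidden point 14 mm below the slot's centre, axes as the box's, at the height of a flat rubber-mounted deck (gives 1 mm per 4 N, 5 mm at most) that fills the slot except for one well, 14 mm long along y, as wide as the slot. The well's centre lies -22 to +22 mm along y from this point; it cannot be seen, only felt. The pin must not bear on deck or box with over 30 N.
- pad_mid (a point): hidden point 23 mm below the slot's centre: the height of the spring catch's flat pad, which fills the bottom of the well (so 9 mm below the deck; elsewhere there is none). It yields from about 4 N downwards, plus 0.6 N per mm, frees the tray at about 6 to 7 mm (about 8 N), and meets a hard stop at 12 mm. It springs back when let go. More than 30 N damages it.
- tray (a joint): how far the tray has come out, m: 0 = latched shut, 0.045 = fully out. Once released, its own spring pushes it out in about half a second, towards the box's -x; nothing else opens it, and it does not shut by itself.
- tray_lip (a point): middle of the upper edge of the tray's orange front bar (10 x 200 x 32 mm, upper edge 42 mm above the bench), which moves with the tray; axes as the box's.
- pin: release pin, about 100 g: a round steel rod of 8 mm diameter, 55 mm long, pointing down; above it a dark round collar of 28 mm diameter, 4 mm thick; above that a red square handle 22 x 22 mm, 46 mm high (from 59 to 105 mm above the rod's tip). Origin: the rod's tip; z up along the pin, x and y square to the handle's faces. It starts upright in the holder, the collar resting on the holder's top, so the tip is 55 mm below the holder's top.
- pin_tip (a point): the lower end of the pin's rod (the same point as the pin's origin), axes as the pin's.
- holder: grey plastic block 60 x 60 x 62 mm high, fixed to the bench, with one upright hole. Origin: centre of its underside, z up.
- bore (a point): centre of the mouth of the holder's hole, in the middle of its top, 62 mm above the bench; the hole is 13 mm in diameter with a 2 mm chamfer and 58 mm deep. The pin is home when its collar rests on the holder's top.
- ink_tub: bystander: round ink tub with a white lid and a blue band, 66 mm across, 60 mm high, loose. Origin: centre of its underside.
- tape_roll: bystander: yellow tape roll lying flat, 90 mm across, 25 mm high, loose. Origin: centre of its underside.
- squeeze_bottle: bystander: white squeeze bottle with a red cap, 50 mm across, 130 mm high, loose. Origin: centre of its underside.
- scraper: bystander: flat yellow plastic scraper with a black grip bar, 60 x 100 mm, 14 mm high, loose. Origin: middle of its underside.
- squeegee: bystander: wooden squeegee with an orange blade, 200 mm long (along y), 24 mm high, loose. Origin: middle of its underside.
- weight: bystander: brass weight 50 mm across, 55 mm high with its knob, loose. Origin: centre of its underside.
Not all that is in view belongs to the job. There is more than one size of the pin; the one meant has the size given above.

How it is judged:
By the outcome, as a careful person would: the job done as asked, in the order asked, and still so for the second after the job is handed in, with the robot touching nothing.
It also fails if it takes over 67 s, if anything falls off the work surface, if the arm or the gripper's body presses on something with over 40 N, if the wrist force passes 120 N, or if a joint passes its speed limit or range.

## Robot

A 7-joint arm with a two-finger parallel gripper is mounted at the origin on the work surface. World frame = base frame: x ahead of the robot, y to its left, z up, the work surface at z = 0. Lengths are in m, angles in rad, forces in N, time in s.
With the tool pointing down it reaches from about 0.4 to 0.85 m from the base axis. Payload 10.4 kg.
Tool frame: the origin (TCP) lies at the very end of the fingers, on their centre line; the grasp point (between the pads) lies 19 mm behind it (manip.tcp_to_grasp is the z of the grasp point in the tool frame, in m); z points along the fingers, x is the direction in which the jaws open and shut, and the axes are right-handed (so a half turn about z gives the same grasp; the last joint's range is limited). The gripper opens to 85 mm and grips with 20 to 120 N. Pads are 22 mm wide; open, the fingers measure 114 mm over their backs; the gripper's body (76 mm by 85 mm) begins 54 mm behind the grasp point. The pads swing forward as they close: fully open they stand 13 mm farther back than shut.
Start: joints at [1.183, 0.332, -0.065, 1.46, 0.022, 1.35, -0.088], TCP at [0.223, -0.584, 0.231] pointing down, gripper open.
Joint ranges: [-2.6, 2.6], [-0.5, 2.12], [-1.47, 1.34], [0.16, 2.42], [-1.27, 4.41], [0.06, 2.06], [-2.6, 2.6]. Speed limits (rad/s): [2.22, 2.22, 2.79, 2.79, 3.14, 3.14, 3.14].

## Interface

Orientations are given as a unit quaternion [x, y, z, w].
In Python, from workcell import manip gives the robot as it stands.
- The arm moves only by the tool servo_tool, never from a script. Its argument "moves" is a list of rows, each an object with "travel": the shift along the tool's x, y, z in mm, a list of three; "dr": the turn, a rotation vector about the tool's x, y, z in degrees, a list of three. A call has 1 to 12 rows; each row shifts and turns the commanded pose from where the row before left it, along the tool's axes as they then stand; what a row does not reach is not made up. A row lasts 1/8 s, in which the tool goes at most 62.5 mm and 10.7 degrees, less where a joint would pass 70% of its speed; a pose out of reach is approached as far as the arm can. A call is refused whole if a number of a shift passes 62.5 or a number of a turn 10.7, either way. A call with a gripper value outside its range is refused whole. "claw" is the closure, from 0 (fully open) to 1 (shut), set as the call begins (left out, the last holds). The fingers move at their own pace and stop on an object; "squeeze" is the grip in N (left out, the last holds). Time passes only in rows, so rows that do not move let the fingers close. It gives the time, the measured TCP pose, the force and the opening at its end, in the units of the state.
- manip.get_obs(): the state, without advancing time (a new reading comes with each control period).
- manip.camera(name): name is "scene" or "top"; returns the picture (420x560x3 uint8, blue, green, red); there is no depth.
- manip.calibration(name): a dict with "intrinsics" (3x3 intrinsics, pixels), "view" (4x4, takes a point from world to camera coordinates). Camera axes: x right, y down, z forward; pixel columns grow to the right and rows downward; lengths in m; the calibration is good to about 2 mm. A picture is of the moment at which its call begins. calibration takes no time and is no camera call.
- manip.hand_in(): hands the job in, once; it reports no verdict.
The state is a dict: "clock": time; "joint_pos": joint angles; "joint_velocities": joint speeds; "tau": joint torques, N m; "position": TCP position; "ee_rot": TCP orientation; "ft_force": force on the tool from outside, world axes, zero at the start; "torque": the same for the moment, N m; "grip_width": opening from 0.0 (shut) to 1.0 (fully open).
Only numpy, scipy, OpenCV 4.12 (cv2) and the standard library are available. Lean on these libraries where they do the work, as an engineer would, in place of code of your own. Each camera call takes 0.05 s, during which the arm holds its last target. There are 200 camera calls.

## Working session

There is one attempt and no reset: what is moved stays moved. The work goes in short steps, Python scripts to look and compute and a tool call to move; the robot and the scene stay as the last step left them, time stands still between calls to the robot, and variables do not carry over. Pictures are saved under pics/ and viewed, on a budget of 10 in all, crops included, one or two more only if the job needs it, and the job is handed in when it is done.

Besides the shell and the picture viewer there is one more tool, called after ">>>" in YAML: its name, and indented under it one key for each argument. servo_tool: Moves the arm, as the interface text tells. Its arguments: {"type":"object","properties":{"moves":{"type":"array","items":{"type":"object","properties":{"travel":{"type":"array","items":{"type":"number"}},"dr":{"type":"array","items":{"type":"number"}}}}},"claw":{"type":"number"},"squeeze":{"type":"number"}},"required":["moves"]}

```bash
mkdir -p pics
python3 - <<'E'
from workcell import manip
import cv2,numpy as np
o=manip.get_obs();print({k:np.round(v,3).tolist() for k,v in o.items()}, manip.tcp_to_grasp)
for n in("scene","top"):
    im=manip.camera(n);cv2.imwrite(f"pics/{n}0.png",im)
    c=manip.calibration(n);print(n,np.round(c["intrinsics"],1).tolist(),np.round(c["view"],3).tolist())
E
```

```text
{'clock': 0.0, 'joint_pos': [1.183, 0.333, -0.065, 1.461, 0.022, 1.35, -0.089], 'joint_velocities': [0.001, -0.0, -0.001, 0.0, 0.001, 0.001, 0.002], 'tau': [-0.001, -62.545, 0.048, -39.161, 0.016, 0.01, -0.0], 'position': [0.223, -0.584, 0.231], 'ee_rot': [0.824, -0.567, -0.001, -0.0], 'ft_force': [0.922, -0.242, -0.398], 'torque': [-0.025, 0.026, -0.029], 'grip_width': 1.002} -0.0187
scene [[379.3, 0.0, 281.3], [0.0, 379.3, 211.2], [0.0, 0.0, 1.0]] [[0.796, 0.606, -0.017, -0.416], [0.473, -0.638, -0.608, -0.203], [-0.379, 0.476, -0.793, 1.179], [0.0, 0.0, 0.0, 1.0]]
top [[452.5, 0.0, 276.5], [0.0, 452.5, 208.5], [0.0, 0.0, 1.0]] [[0.016, -1.0, -0.007, -0.017], [-0.996, -0.016, -0.088, 0.559], [0.088, 0.008, -0.996, 1.123], [0.0, 0.0, 0.0, 1.0]]
```

View pics/scene0.png

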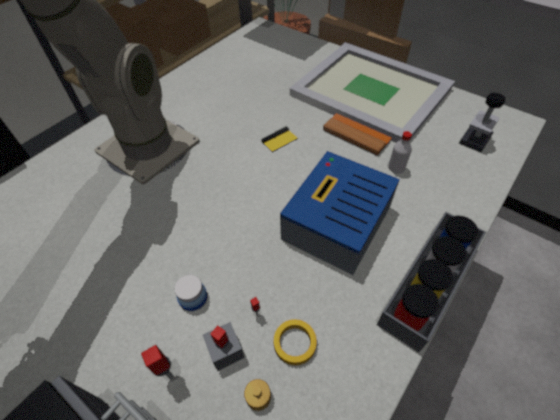

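View pics/top0.png

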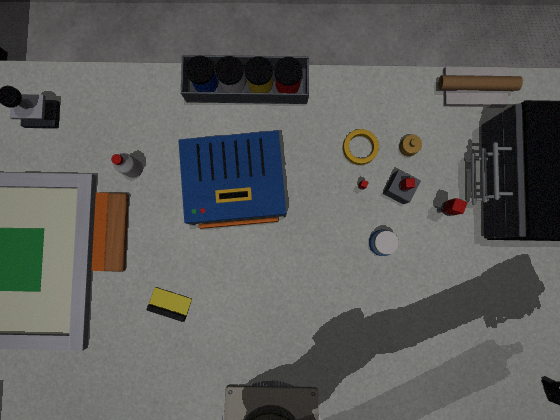

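Red-handled candidates in the top picture are a small one at (363,184), one in the grey holder at (408,183), and a large one at (454,206). The one in the grey holder fits by place; I'll check its size next.

```bash
cat > h.py <<'E'
from workcell import manip
import cv2,numpy as np
def ray(n,uv):
    c=manip.calibration(n);R=c["view"][:3,:3];t=c["view"][:3,3]
    return -R.T@t, R.T@np.linalg.solve(c["intrinsics"],[uv[0],uv[1],1.])
def onz(n,uv,z):
    o,d=ray(n,uv);return o+d*(z-o[2])/d[2]
def proj(n,p):
    c=manip.calibration(n);q=c["intrinsics"]@(c["view"]@np.r_[p,1])[:3];return q[:2]/q[2]
def tri(a,b):
    (o1,d1),(o2,d2)=ray("scene",a),ray("top",b)
    s=np.linalg.lstsq(np.c_[d1,-d2],o2-o1,rcond=None)[0]
    p,q=o1+s[0]*d1,o2+s[1]*d2;return (p+q)/2,np.linalg.norm(p-q)
E
python3 - <<'E'
from h import *
np.set_printoptions(precision=4,suppress=True)
s=cv2.imread("pics/scene0.png");t=cv2.imread("pics/top0.png")
def blobs(im,lo,hi,roi,amin=15,lo2=None):
    h=cv2.cvtColor(im,cv2.COLOR_BGR2HSV);m=cv2.inRange(h,lo,hi)
    if lo2: m|=cv2.inRange(h,*lo2)
    z=np.zeros_like(m);x0,y0,x1,y1=roi;z[y0:y1,x0:x1]=m[y0:y1,x0:x1]
    for c in cv2.findContours(z,0,1)[0]:
        if cv2.contourArea(c)>amin: 
            r=cv2.minAreaRect(c);print(" ",cv2.contourArea(c),np.round(r[0],1),np.round(r[1],1),round(r[2],1),cv2.boundingRect(c),cv2.boxPoints(r).round(1).tolist())
R=((0,130,60),(6,255,255));R2=((174,130,60),(180,255,255))
print("red top");blobs(t,*R,(340,150,480,230),8,R2)
print("red scene");blobs(s,*R,(130,280,280,390),8,R2)
print("yellow top");blobs(t,(20,120,90),(35,255,255),(200,180,270,210))
print("yellow scene");blobs(s,(20,100,90),(35,255,255),(305,170,345,205))
print("blue top");blobs(t,(100,150,40),(125,255,255),(170,120,300,235),500)
print("blue scene");blobs(s,(100,150,40),(125,255,255),(270,140,410,260),500)
a=cv2.resize(t[150:230,340:480],None,fx=5,fy=5,interpolation=2)[:, :700]
b=cv2.resize(s[280:390,130:280],None,fx=4,fy=4,interpolation=2)[:400]
cv2.imwrite("pics/crop1.png",cv2.resize(np.vstack([np.pad(b,((0,0),(0,100),(0,0))),a])[:, :700],(525,600) if 0 else (int(700*.75),600)))
E
```

```text
red top
  135.5 [459.1 205.4] [12.3 12.6] 18.4 (452, 198, 15, 16) [[451.20001220703125, 209.39999389648438], [455.20001220703125, 197.39999389648438], [466.8999938964844, 201.3000030517578], [462.8999938964844, 213.3000030517578]]
  28.5 [363.9 183.2] [6.3 5.8] 26.6 (361, 180, 7, 8) [[359.79998779296875, 184.39999389648438], [362.3999938964844, 179.1999969482422], [368.0, 182.0], [365.3999938964844, 187.1999969482422]]
  65.5 [410.  182.5] [9. 8.] 90.0 (406, 178, 9, 10) [[406.0, 178.0], [414.0, 178.0], [414.0, 187.0], [406.0, 187.0]]
red scene
  265.0 [152.  356.6] [17.3 19.1] 58.0 (142, 346, 21, 23) [[139.3000030517578, 354.29998779296875], [155.5, 344.20001220703125], [164.6999969482422, 358.79998779296875], [148.5, 369.0]]
  131.5 [217.5 334. ] [12.  13.4] 45.0 (211, 326, 15, 17) [[208.5, 334.5], [218.0, 325.0], [226.5, 333.5], [217.0, 343.0]]
  54.0 [254.9 303.4] [10.9  6.8] 76.0 (251, 298, 8, 12) [[250.1999969482422, 298.8999938964844], [256.79998779296875, 297.29998779296875], [259.5, 307.8999938964844], [252.89999389648438, 309.5]]
yellow top
  392.0 [233.  194.6] [12.3 35.2] 84.8 (215, 187, 37, 16) [[214.89999389648438, 190.10000610351562], [250.0, 186.89999389648438], [251.10000610351562, 199.1999969482422], [216.0, 202.39999389648438]]
yellow scene
  281.5 [324.2 188. ] [11.6 28.7] 34.7 (312, 176, 25, 26) [[311.29998779296875, 196.5], [327.6000061035156, 172.89999389648438], [337.20001220703125, 179.5], [320.79998779296875, 203.10000610351562]]
blue top
  8264.0 [231.2 176.6] [ 83.7 101.8] 84.8 (179, 131, 107, 92) [[176.8000030517578, 139.5], [278.1000061035156, 130.3000030517578], [285.70001220703125, 213.6999969482422], [184.39999389648438, 222.89999389648438]]
blue scene
  6484.0 [339.2 197.9] [90.7 83.7] 25.9 (281, 153, 117, 100) [[280.1000061035156, 215.8000030517578], [316.6000061035156, 140.5], [398.29998779296875, 180.10000610351562], [361.79998779296875, 255.39999389648438]]
```

View pics/crop1.png

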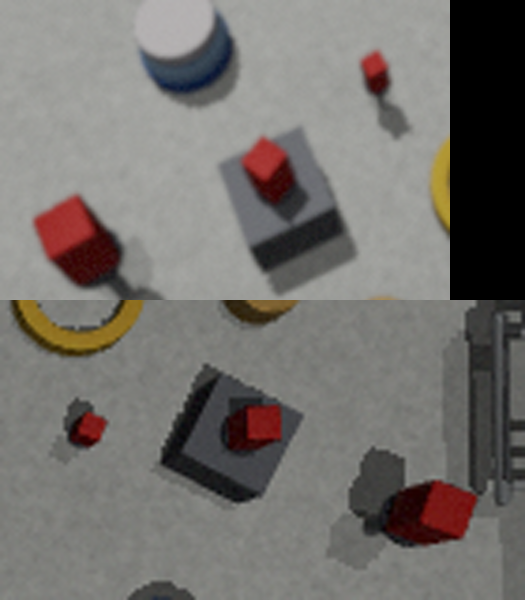

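The crop confirms three sizes: small at left/right edge, middle in the holder, large standing free. At about 9–10 px (22 mm), the one in the holder has the right size. Now the precise positions.

Run:
```python
from h import *
np.set_printoptions(precision=4,suppress=True)
s=cv2.imread("pics/scene0.png");t=cv2.imread("pics/top0.png")
def face(im,roi,vmin,f=8):
    x0,y0,x1,y1=roi;c=cv2.resize(im[y0:y1,x0:x1],None,fx=f,fy=f,interpolation=cv2.INTER_CUBIC)
    r=c[...,2].astype(int);g=c[...,1].astype(int)
    m=((r>vmin)&(r-g>70)).astype(np.uint8)
    k=max(cv2.findContours(m,0,1)[0],key=cv2.contourArea);q=cv2.minAreaRect(k)
    F=lambda p:(np.array(p)+.5)/f-.5+[x0,y0]
    return F(q[0]),np.array(q[1])/f,F(cv2.boxPoints(q))
for v in(110,125,140):
    a=face(s,(200,318,236,350),v);b=face(t,(395,172,422,194),v)
    print(v,a[0],a[1],b[0],b[1],"tri",*tri(a[0],b[0]),onz("scene",a[0],.112),onz("top",b[0],.112))
    c=np.array([onz("top",p,.112)[:2] for p in b[2]]);print("  top edges",c[1]-c[0],c[2]-c[1]); c=np.array([onz("scene",p,.112)[:2] for p in a[2]]);print("  sc edges",c[1]-c[0],c[2]-c[1])
# yellow frame
def yel(im,roi,f=8):
    x0,y0,x1,y1=roi;c=cv2.resize(im[y0:y1,x0:x1],None,fx=f,fy=f,interpolation=cv2.INTER_CUBIC)
    m=((c[...,2].astype(int)-c[...,0])>50).astype(np.uint8)
    k=max(cv2.findContours(m,0,1)[0],key=cv2.contourArea);q=cv2.minAreaRect(k)
    h=cv2.approxPolyDP(k,12,True)
    return (np.array(q[0])+.5)/f-.5+[x0,y0],(cv2.boxPoints(q)+.5)/f-.5+[x0,y0],(cv2.convexHull(k)[:,0]+.5)/f-.5+[x0,y0]
for n,im,roi in(("scene",s,(305,168,345,208)),("top",t,(208,180,258,208))):
    c,bx,hull=yel(im,roi)
    P=np.array([onz(n,p,.11)[:2] for p in hull]).astype(np.float32)
    q=cv2.minAreaRect(P*1000);print(n,c,onz(n,c,.11),"rect",q)
# lid: warp-free, hull of blue to plane
for n,im,roi in(("scene",s,(270,140,410,260)),("top",t,(170,120,300,235))):
    x0,y0,x1,y1=roi;h=cv2.cvtColor(im,cv2.COLOR_BGR2HSV);m=np.zeros(h.shape[:2],np.uint8);m[y0:y1,x0:x1]=cv2.inRange(h,(100,150,60),(125,255,255))[y0:y1,x0:x1]
    k=max(cv2.findContours(m,0,1)[0],key=cv2.contourArea)[:,0]
    P=np.array([onz(n,p,.11)[:2] for p in k]).astype(np.float32);print(n,"lid",cv2.minAreaRect(P*1000))
# holder crop
for n,im,roi in(("top",t,(380,160,430,215)),):
    x0,y0,x1,y1=roi;g=cv2.cvtColor(im[y0:y1,x0:x1],cv2.COLOR_BGR2GRAY);hh=cv2.cvtColor(im[y0:y1,x0:x1],cv2.COLOR_BGR2HSV)
    print(g[::3,::3])
```

```text
110 [217.4631 332.4847] [10.6442 11.941 ] [410.0553 182.1251] [8.2725 8.3807] tri [ 0.6196 -0.3201  0.1142] 0.0026043209490440077 [ 0.6197 -0.3188  0.112 ] [ 0.6191 -0.3217  0.112 ]
  top edges [ 0.0007 -0.0197] [-0.0196 -0.0002]
  sc edges [-0.0014  0.0213] [0.0211 0.0002]
125 [217.4313 332.286 ] [10.3837 11.6457] [410.0625 182.5625] [7. 8.] tri [ 0.6188 -0.32    0.1136] 0.0032688542289909446 [ 0.6194 -0.3185  0.112 ] [ 0.618  -0.3217  0.112 ]
  top edges [ 0.0003 -0.0188] [-0.0166  0.0002]
  sc edges [-0.0014  0.0208] [0.0206 0.0003]Traceback (most recent call last):
  File "<stdin>", line 12, in <module>
  File "<stdin>", line 8, in face
ValueError: max() iterable argument is empty
```

Run:
```python
from h import *
from scipy.spatial.transform import Rotation as Ro
np.set_printoptions(precision=4,suppress=True)
s=cv2.imread("pics/scene0.png");t=cv2.imread("pics/top0.png")
for n,im,roi in(("scene",s,(305,168,345,208)),("top",t,(208,180,258,208))):
    x0,y0,x1,y1=roi;f=8;c=cv2.resize(im[y0:y1,x0:x1],None,fx=f,fy=f,interpolation=cv2.INTER_CUBIC).astype(int)
    m=((c[...,2]-c[...,0])>50).astype(np.uint8)
    k=max(cv2.findContours(m,0,1)[0],key=cv2.contourArea)[:,0]
    P=np.array([onz(n,p,.11)[:2] for p in (k+.5)/f-.5+[x0,y0]]).astype(np.float32);print(n,"slot",cv2.minAreaRect(P*1000))
for n,im,roi in(("scene",s,(270,140,410,260)),("top",t,(170,120,300,235))):
    x0,y0,x1,y1=roi;h=cv2.cvtColor(im,cv2.COLOR_BGR2HSV);m=np.zeros(h.shape[:2],np.uint8);m[y0:y1,x0:x1]=cv2.inRange(h,(100,150,60),(125,255,255))[y0:y1,x0:x1]
    k=max(cv2.findContours(m,0,1)[0],key=cv2.contourArea)[:,0]
    P=np.array([onz(n,p,.11)[:2] for p in k]).astype(np.float32);print(n,"lid",cv2.minAreaRect(P*1000))
o=manip.get_obs();R=Ro.from_quat(o["ee_rot"]).as_matrix();print(R,o["position"])
```

```text
scene slot ((582.8436889648438, 97.37576293945312), (29.923254013061523, 84.10816955566406), 6.03859281539917)
top slot ((583.1986083984375, 93.89991760253906), (29.922893524169922, 83.82396697998047), 6.020473957061768)
scene lid ((630.7255859375, 98.35562133789062), (198.062255859375, 237.80499267578125), 6.0259928703308105)
top lid ((627.38623046875, 98.51288604736328), (199.44869995117188, 238.70960998535156), 6.114684104919434)
[[ 0.3567 -0.9342 -0.0005]
 [-0.9342 -0.3567  0.0011]
 [-0.0012  0.0001 -1.    ]] [ 0.2228 -0.5836  0.2306]
```

>>> servo_tool:
  moves:
    - {"travel": [0, 0, -30], "dr": [0, 0, 10]}
    - {"travel": [0, 0, -30], "dr": [0, 0, 10]}
    - {"travel": [-50, -30, 0]}
    - {"travel": [-50, -30, 0]}
    - {"travel": [-50, -30, 0]}
    - {"travel": [-50, -30, 0]}
    - {"travel": [-50, -40, 0]}
    - {"travel": [0, -50, 0]}
    - {"travel": [0, -50, 0]}
    - {"travel": [0, -50, 0]}
    - {"travel": [0, -40, 0]}
    - {"travel": [0, 0, 0]}
  claw: 0.3
  squeeze: 80

```text
$.moves[2]: bad value
```

>>> servo_tool:
  moves:
    - {"travel": [0, 0, -30], "dr": [0, 0, 10]}
    - {"travel": [0, 0, -30], "dr": [0, 0, 10]}
    - {"travel": [-50, -30, 0], "dr": [0, 0, 0]}
    - {"travel": [-50, -30, 0], "dr": [0, 0, 0]}
    - {"travel": [-50, -30, 0], "dr": [0, 0, 0]}
    - {"travel": [-50, -30, 0], "dr": [0, 0, 0]}
    - {"travel": [-50, -40, 0], "dr": [0, 0, 0]}
    - {"travel": [0, -50, 0], "dr": [0, 0, 0]}
    - {"travel": [0, -50, 0], "dr": [0, 0, 0]}
    - {"travel": [0, -50, 0], "dr": [0, 0, 0]}
    - {"travel": [0, -40, 0], "dr": [0, 0, 0]}
    - {"travel": [0, 0, 0], "dr": [0, 0, 0]}
  claw: 0.3
  squeeze: 80

```text
clock: 1.6
position: [0.5702, -0.3279, 0.2892]
ee_rot: [0.714, -0.7, -0.001, -0.0]
ft_force: [0.6, 0.1, -0.2]
grip_width: 0.702
```

>>> servo_tool:
  moves:
    - {"travel": [-7, -30, 0], "dr": [0, 0, 0]}
    - {"travel": [0, -19, 40], "dr": [0, 0, 0]}
    - {"travel": [0, 0, 50], "dr": [0, 0, 0]}
    - {"travel": [0, 0, 50], "dr": [0, 0, 0]}
    - {"travel": [0, 0, 0], "dr": [0, 0, 0]}
    - {"travel": [0, 0, 0], "dr": [0, 0, 0]}

```text
clock: 2.35
position: [0.6175, -0.3226, 0.154]
ee_rot: [0.712, -0.702, 0.001, -0.0]
ft_force: [0.3, 0.7, 0.6]
grip_width: 0.697
```

Run:
```python
from h import *
o=manip.get_obs();print(o["position"],o["ft_force"])
s=manip.camera("scene");t=manip.camera("top")
for n in("scene","top"):print(n,proj(n,o["position"]))
a=cv2.resize(s[270:380,160:290],None,fx=4,fy=4,interpolation=2);b=cv2.resize(t[140:230,360:470],None,fx=3,fy=3,interpolation=2)
cv2.imwrite("pics/near1.png",np.vstack([a[:, :], np.pad(b,((0,0),(0,520-330),(0,0)))])[:600])
```

```text
[ 0.61745689 -0.32255908  0.15395634] [0.27363666 0.68354217 0.63629618]
scene [211.49331732 325.00117887]
top [415.77901742 180.11244379]
```

View pics/near1.png

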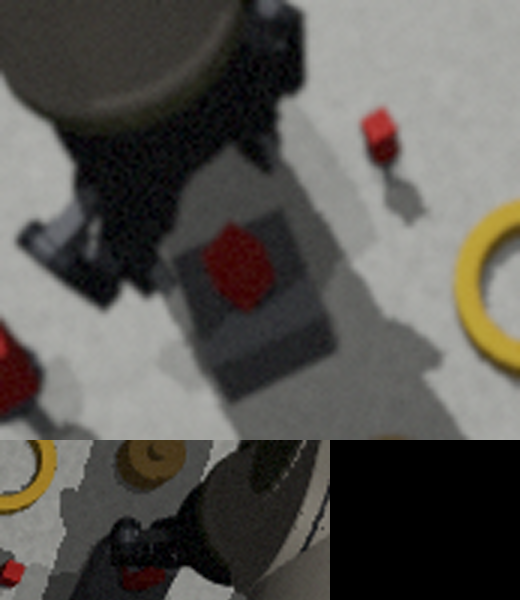

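The picture shows the fingers straddling the red handle (about (240,265) in the crop), with no neighbour in the way. Descending.

>>> servo_tool:
  moves:
    - {"travel": [-2, -2, 25], "dr": [0, 0, 0]}
    - {"travel": [0, 0, 25], "dr": [0, 0, 0]}
    - {"travel": [0, 0, 20], "dr": [0, 0, 0]}
    - {"travel": [0, 0, 7], "dr": [0, 0, 0]}
    - {"travel": [0, 0, 0], "dr": [0, 0, 0]}
    - {"travel": [0, 0, 0], "dr": [0, 0, 0]}

```text
clock: 3.2
position: [0.6196, -0.3201, 0.0756]
ee_rot: [0.713, -0.702, 0.001, -0.0]
ft_force: [-0.1, -0.2, 0.6]
grip_width: 0.698
```

>>> servo_tool:
  moves:
    - {"travel": [0, 0, 3], "dr": [0, 0, 0]}
    - {"travel": [0, 0, 0], "dr": [0, 0, 0]}
    - {"travel": [0, 0, 0], "dr": [0, 0, 0]}
    - {"travel": [0, 0, 0], "dr": [0, 0, 0]}
    - {"travel": [0, 0, 0], "dr": [0, 0, 0]}
    - {"travel": [0, 0, 0], "dr": [0, 0, 0]}
  claw: 1.0
  squeeze: 80

```text
clock: 3.95
position: [0.619, -0.3199, 0.0715]
ee_rot: [0.713, -0.702, 0.0, -0.0]
ft_force: [-0.1, 0.2, 2.1]
grip_width: 0.249
```

>>> servo_tool:
  moves:
    - {"travel": [0, 0, -15], "dr": [0, 0, 0]}
    - {"travel": [0, 0, -25], "dr": [0, 0, 0]}
    - {"travel": [0, 0, -35], "dr": [0, 0, 0]}
    - {"travel": [0, 0, -40], "dr": [0, 0, 0]}
    - {"travel": [0, 0, -25], "dr": [0, 0, 0]}
    - {"travel": [0, 0, 0], "dr": [0, 0, 0]}
    - {"travel": [0, 0, 0], "dr": [0, 0, 0]}

```text
clock: 4.82
position: [0.6184, -0.3197, 0.2104]
ee_rot: [0.713, -0.702, -0.001, 0.0]
ft_force: [0.0, 0.4, -1.9]
grip_width: 0.245
```

Run:
```python
from h import *
np.set_printoptions(precision=4,suppress=True)
o=manip.get_obs();p=o["position"];print(p,o["ft_force"],o["torque"])
s=manip.camera("scene");t=manip.camera("top")
tip=p-[0,0,.0645]
u=proj("scene",tip).astype(int);print("tip",u,proj("top",tip))
x,y=u;a=cv2.resize(s[y-70:y+40,x-70:x+70],None,fx=5,fy=5,interpolation=2)
cv2.imwrite("pics/held.png",a);print("crop origin",x-70,y-70)
```

```text
[ 0.6184 -0.3197  0.2104] [ 0.0435  0.3652 -1.8626] [-0.0577  0.013  -0.0054]
tip [213 325] [413.435  180.2004]
crop origin 143 255
```

View pics/held.png

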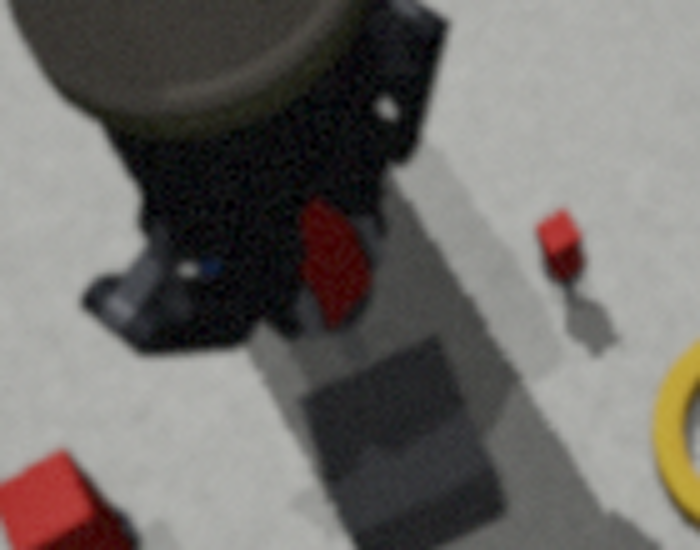

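>>> servo_tool:
  moves:
    - {"travel": [0, 0, -5], "dr": [0, 0, -5]}
    - {"travel": [-40, -1, 0], "dr": [0, 0, 0]}
    - {"travel": [-55, -1, 0], "dr": [0, 0, 0]}
    - {"travel": [-55, -1, 0], "dr": [0, 0, 0]}
    - {"travel": [-55, -1, 0], "dr": [0, 0, 0]}
    - {"travel": [-55, -1, 0], "dr": [0, 0, 0]}
    - {"travel": [-55, -1, 0], "dr": [0, 0, 0]}
    - {"travel": [-50, -2, 0], "dr": [0, 0, 0]}
    - {"travel": [-40, 0, 0], "dr": [0, 0, 0]}
    - {"travel": [-11, 0, 0], "dr": [0, 0, 0]}
    - {"travel": [0, 0, 0], "dr": [0, 0, 0]}
    - {"travel": [0, 0, 0], "dr": [0, 0, 0]}

```text
clock: 6.42
position: [0.5844, 0.0928, 0.2159]
ee_rot: [0.742, -0.671, 0.0, 0.001]
ft_force: [-0.5, 0.0, -1.1]
grip_width: 0.246
```

```bash
cat > off.py <<'E'
from h import *
from scipy.spatial.transform import Rotation as Ro
np.set_printoptions(precision=4,suppress=True)
o=manip.get_obs();R=Ro.from_quat(o["ee_rot"]).as_matrix();p=o["position"]
S=np.array([.5835,.095,.110]);tip=p+R[:,2]*.0645
print("t",o["clock"],"tcp",p,"tool x deg",np.degrees(np.arctan2(R[1,0],R[0,0])),"z",R[:,2])
print("tip",tip,"to slot in tool mm",R.T@(S-tip)*1000,"F",o["ft_force"],"M",o["torque"])
E
python3 off.py
```

```text
t 6.425 tcp [0.5844 0.0928 0.2159] tool x deg -84.23794403011578 z [-0.0005 -0.0009 -1.    ]
tip [0.5843 0.0927 0.1514] to slot in tool mm [-2.4097  0.5657 41.3598] F [-0.4626  0.0141 -1.1187] M [ 0.0035  0.0034 -0.0571]
```

Lower to about 8 mm above the lid, then look.

>>> servo_tool:
  moves:
    - {"travel": [-2, 0.5, 18], "dr": [0, 0, 0]}
    - {"travel": [0, 0, 15], "dr": [0, 0, 0]}
    - {"travel": [0, 0, 0], "dr": [0, 0, 0]}
    - {"travel": [0, 0, 0], "dr": [0, 0, 0]}

```text
clock: 6.92
position: [0.5835, 0.0967, 0.1834]
ee_rot: [0.743, -0.67, 0.0, -0.0]
ft_force: [-0.5, -0.2, -1.0]
grip_width: 0.247
```

```bash
python3 off.py
python3 - <<'E'
from h import *
s=manip.camera("scene");t=manip.camera("top")
x,y=324,188
a=cv2.resize(s[y-45:y+35,x-45:x+45],None,fx=7,fy=7,interpolation=2)
cv2.imwrite("pics/slot.png",a);print("origin",x-45,y-45,"x7")
p=manip.get_obs()["position"];print(proj("scene",p-[0,0,.0645]))
E
```

```text
t 6.925 tcp [0.5835 0.0967 0.1834] tool x deg -84.10368444574115 z [ 0.  0. -1.]
tip [0.5835 0.0967 0.1189] to slot in tool mm [1.67   0.1904 8.8603] F [-0.4793 -0.2187 -1.0327] M [-0.042   0.0494 -0.0041]
origin 279 143 x7
[324.93697125 185.51942261]
```

View pics/slot.png

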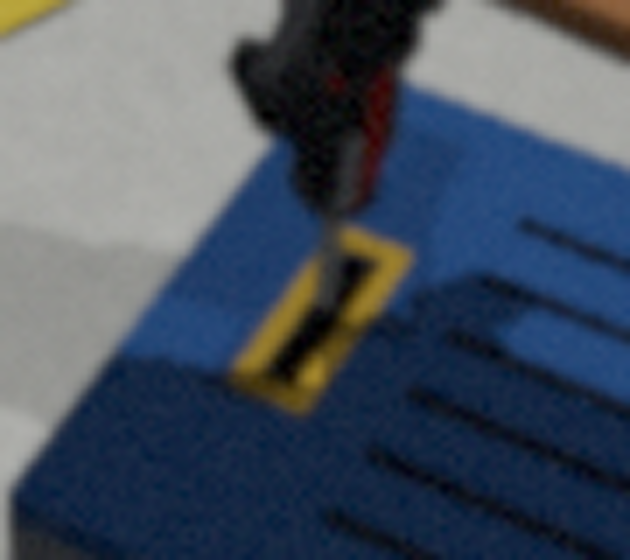

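The tip at crop (325,308), 9 mm above the lid, sits over the slot (black from (285,375) to (360,262)). It may be about 1 mm towards +x, so I'll nudge it and enter carefully at y = -20.

>>> servo_tool:
  moves:
    - {"travel": [21.7, 0.8, 0], "dr": [0, 0, 0]}
    - {"travel": [0, 0, 0], "dr": [0, 0, 0]}
    - {"travel": [0, 0, 6], "dr": [0, 0, 0]}
    - {"travel": [0, 0, 4], "dr": [0, 0, 0]}
    - {"travel": [0, 0, 0], "dr": [0, 0, 0]}
    - {"travel": [0, 0, 0], "dr": [0, 0, 0]}

```text
clock: 7.78
position: [0.5849, 0.0753, 0.1733]
ee_rot: [0.743, -0.67, 0.0, -0.0]
ft_force: [-0.4, 0.5, -1.6]
grip_width: 0.246
```

```bash
python3 off.py
```

```text
t 7.775 tcp [0.5849 0.0753 0.1733] tool x deg -84.07714539862313 z [ 0.0001  0.     -1.    ]
tip [0.5849 0.0753 0.1088] to slot in tool mm [-19.6881  -0.6743  -1.167 ] F [-0.391   0.5064 -1.5801] M [-0.0119  0.0116  0.0221]
```

>>> servo_tool:
  moves:
    - {"travel": [0, 0, 5], "dr": [0, 0, 0]}
    - {"travel": [0, 0, 5], "dr": [0, 0, 0]}
    - {"travel": [0, 0, 1.5], "dr": [0, 0, 0]}
    - {"travel": [0, 0, 1], "dr": [0, 0, 0]}
    - {"travel": [0, 0, 1], "dr": [0, 0, 0]}
    - {"travel": [0, 0, 0], "dr": [0, 0, 0]}
    - {"travel": [0, 0, 0], "dr": [0, 0, 0]}

```text
clock: 8.65
position: [0.5849, 0.0751, 0.1599]
ee_rot: [0.743, -0.67, 0.0, -0.0]
ft_force: [-1.1, -0.2, -1.8]
grip_width: 0.25
```

```bash
python3 off.py
```

```text
t 8.65 tcp [0.5849 0.0751 0.1599] tool x deg -84.09824751657814 z [ 0.0002 -0.     -1.    ]
tip [0.5849 0.0751 0.0954] to slot in tool mm [-19.9643  -0.6292 -14.6168] F [-1.1391 -0.2243 -1.8305] M [ 0.0271 -0.0351 -0.0127]
```

>>> servo_tool:
  moves:
    - {"travel": [0, 0, 1], "dr": [0, 0, 0]}
    - {"travel": [0, 0, 0.5], "dr": [0, 0, 0]}
    - {"travel": [0, 0, 0], "dr": [0, 0, 0]}
    - {"travel": [0, 0, 0], "dr": [0, 0, 0]}

```text
clock: 9.15
position: [0.5849, 0.0751, 0.1583]
ee_rot: [0.743, -0.67, 0.0, 0.0]
ft_force: [0.3, 0.5, -0.9]
grip_width: 0.245
```

>>> servo_tool:
  moves:
    - {"travel": [0, 0, 1], "dr": [0, 0, 0]}
    - {"travel": [0, 0, 0.5], "dr": [0, 0, 0]}
    - {"travel": [0, 0, 0], "dr": [0, 0, 0]}
    - {"travel": [0, 0, 0], "dr": [0, 0, 0]}

```text
clock: 9.65
position: [0.5849, 0.0751, 0.1568]
ee_rot: [0.743, -0.67, 0.0, -0.0]
ft_force: [0.5, 0.5, -1.2]
grip_width: 0.245
```

No deck felt 3.7 mm below its level, so the rod may already be in the well. Continuing gently to feel for the pad.

>>> servo_tool:
  moves:
    - {"travel": [0, 0, 1.5], "dr": [0, 0, 0]}
    - {"travel": [0, 0, 1.5], "dr": [0, 0, 0]}
    - {"travel": [0, 0, 1], "dr": [0, 0, 0]}
    - {"travel": [0, 0, 0], "dr": [0, 0, 0]}
    - {"travel": [0, 0, 0], "dr": [0, 0, 0]}

```text
clock: 10.28
position: [0.5849, 0.0751, 0.1528]
ee_rot: [0.743, -0.67, 0.0, 0.0]
ft_force: [0.6, 0.5, -0.2]
grip_width: 0.249
```

>>> servo_tool:
  moves:
    - {"travel": [0, 0, 1], "dr": [0, 0, 0]}
    - {"travel": [0, 0, 1], "dr": [0, 0, 0]}
    - {"travel": [0, 0, 0], "dr": [0, 0, 0]}
    - {"travel": [0, 0, 0], "dr": [0, 0, 0]}

```text
clock: 10.78
position: [0.5851, 0.0751, 0.1514]
ee_rot: [0.743, -0.67, 0.0, -0.0]
ft_force: [-1.5, -0.5, 6.0]
grip_width: 0.25
```

Contact of about 5–6 N exactly at pad height (nominal tip 23.1 mm below the lid). Now press.

>>> servo_tool:
  moves:
    - {"travel": [0, 0, 1], "dr": [0, 0, 0]}
    - {"travel": [0, 0, 1], "dr": [0, 0, 0]}
    - {"travel": [0, 0, 1], "dr": [0, 0, 0]}
    - {"travel": [0, 0, 0], "dr": [0, 0, 0]}
    - {"travel": [0, 0, 0], "dr": [0, 0, 0]}

```text
clock: 11.4
position: [0.5852, 0.0751, 0.1487]
ee_rot: [0.743, -0.67, 0.0, -0.0]
ft_force: [-2.3, 0.5, 7.6]
grip_width: 0.248
```

>>> servo_tool:
  moves:
    - {"travel": [0, 0, 1], "dr": [0, 0, 0]}
    - {"travel": [0, 0, 1], "dr": [0, 0, 0]}
    - {"travel": [0, 0, 1], "dr": [0, 0, 0]}
    - {"travel": [0, 0, 1], "dr": [0, 0, 0]}
    - {"travel": [0, 0, 0], "dr": [0, 0, 0]}
    - {"travel": [0, 0, 0], "dr": [0, 0, 0]}

```text
clock: 12.15
position: [0.5852, 0.0751, 0.1445]
ee_rot: [0.743, -0.67, 0.0, -0.0]
ft_force: [-2.0, -0.4, 7.0]
grip_width: 0.245
```

```bash
cat > tray.py <<'E'
from h import *
np.set_printoptions(precision=4,suppress=True)
t=manip.camera("top");o=manip.get_obs();print(o["clock"],o["position"],o["ft_force"])
def lip(im):
    h=cv2.cvtColor(im,cv2.COLOR_BGR2HSV);m=np.zeros(h.shape[:2],np.uint8)
    m[205:270,185:295]=cv2.inRange(h,(5,110,60),(19,255,255))[205:270,185:295]
    ys,xs=np.nonzero(m);return [(x,onz("top",(x,ys[xs==x].max()+.5),.042)[0]) for x in (210,225,240,255,270) if (xs==x).any()]
print("before",lip(cv2.imread("pics/top0.png")));print("now",lip(t))
E
python3 tray.py
```

```text
12.2 [0.5852 0.0751 0.1445] [-2.2332 -0.797   5.8721]
before [(210, np.float64(0.5105170848599152)), (225, np.float64(0.5136057758427167)), (240, np.float64(0.5166943210510954)), (255, np.float64(0.5222757647521713)), (270, np.float64(0.5253645626730304))]
now []
```

>>> servo_tool:
  moves:
    - {"travel": [0, 0, 1], "dr": [0, 0, 0]}
    - {"travel": [0, 0, 0], "dr": [0, 0, 0]}
    - {"travel": [0, 0, 0], "dr": [0, 0, 0]}
    - {"travel": [0, 0, 0], "dr": [0, 0, 0]}
    - {"travel": [0, 0, 0], "dr": [0, 0, 0]}

```text
clock: 12.82
position: [0.5852, 0.0751, 0.1436]
ee_rot: [0.743, -0.67, 0.0, -0.0]
ft_force: [-1.7, -1.6, 8.0]
grip_width: 0.246
```

Run:
```python
from h import *
s=manip.camera("scene");t=manip.camera("top")
a=cv2.resize(s[120:270,220:360],None,fx=3,fy=3,interpolation=2);b=cv2.resize(t[160:310,170:300],None,fx=3,fy=3,interpolation=2)[:450]
cv2.imwrite("pics/tray1.png",np.hstack([a,b])[:, :800])
```

```text
(no output)
```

View pics/tray1.png

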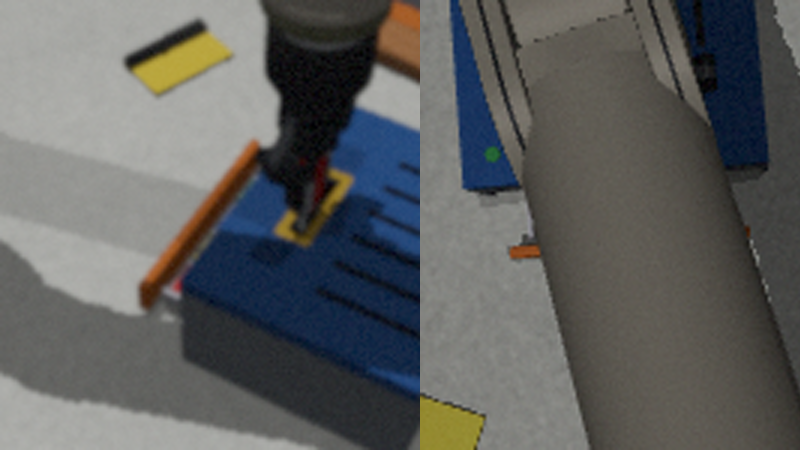

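The tray is out: the orange lip stands clear of the box in both views (crop (200,225) and (525,252)). I'll withdraw straight up, then head back.

>>> servo_tool:
  moves:
    - {"travel": [0, 0, -8], "dr": [0, 0, 0]}
    - {"travel": [0, 0, -12], "dr": [0, 0, 0]}
    - {"travel": [0, 0, -15], "dr": [0, 0, 0]}
    - {"travel": [0, 0, -20], "dr": [0, 0, 0]}
    - {"travel": [0, 0, -18], "dr": [0, 0, 0]}
    - {"travel": [0, 0, 0], "dr": [0, 0, 0]}
    - {"travel": [0, 0, 0], "dr": [0, 0, 5]}
    - {"travel": [0, 0, 0], "dr": [0, 0, 0]}

```text
clock: 13.92
position: [0.5845, 0.075, 0.2151]
ee_rot: [0.713, -0.701, -0.0, 0.0]
ft_force: [0.4, -0.0, -1.0]
grip_width: 0.25
```

```bash
sed -i 's/^S=.*/S=np.array([.619,-.3199,.007]);tip=p+R[:,2]*.0645/' off.py; python3 off.py
```

```text
t 13.925 tcp [0.5845 0.075  0.2151] tool x deg -89.07340645322236 z [-0.001  -0.0003 -1.    ]
tip [0.5844 0.075  0.1506] to slot in tool mm [395.3637 -28.3069 143.6631] F [ 0.358  -0.0372 -0.9636] M [-0.0326  0.0208  0.028 ]
```

>>> servo_tool:
  moves:
    - {"travel": [35, -3, 0], "dr": [0, 0, 0]}
    - {"travel": [50, -5, 0], "dr": [0, 0, 0]}
    - {"travel": [55, -5, 0], "dr": [0, 0, 0]}
    - {"travel": [55, -5, 0], "dr": [0, 0, 0]}
    - {"travel": [55, -5, 0], "dr": [0, 0, 0]}
    - {"travel": [55, -5, 0], "dr": [0, 0, 0]}
    - {"travel": [50, 0, 0], "dr": [0, 0, 0]}
    - {"travel": [30, 0, 0], "dr": [0, 0, 0]}
    - {"travel": [10, 0, 0], "dr": [0, 0, 0]}
    - {"travel": [0, 0, 0], "dr": [0, 0, 0]}
    - {"travel": [0, 0, 0], "dr": [0, 0, 0]}

```text
clock: 15.3
position: [0.6197, -0.3173, 0.216]
ee_rot: [0.714, -0.701, -0.0, -0.0]
ft_force: [0.8, 0.4, -1.2]
grip_width: 0.25
```

```bash
python3 off.py
```

```text
t 15.3 tcp [ 0.6197 -0.3173  0.216 ] tool x deg -88.93544670343852 z [ 0.0004  0.0008 -1.    ]
tip [ 0.6197 -0.3172  0.1515] to slot in tool mm [  2.8041   0.8311 144.4633] F [ 0.8418  0.4435 -1.2291] M [ 0.0458 -0.0339 -0.0472]
```

>>> servo_tool:
  moves:
    - {"travel": [2.6, 0.7, 20], "dr": [0, 0, 0]}
    - {"travel": [0, 0, 30], "dr": [0, 0, 0]}
    - {"travel": [0, 0, 20], "dr": [0, 0, 0]}
    - {"travel": [0, 0, 9], "dr": [0, 0, 0]}
    - {"travel": [0, 0, 0], "dr": [0, 0, 0]}
    - {"travel": [0, 0, 0], "dr": [0, 0, 0]}

```text
clock: 16.05
position: [0.619, -0.3222, 0.138]
ee_rot: [0.713, -0.702, 0.001, -0.0]
ft_force: [-0.3, 0.1, -1.7]
grip_width: 0.25
```

```bash
python3 off.py
```

```text
t 16.05 tcp [ 0.619  -0.3222  0.138 ] tool x deg -89.0953347275327 z [ 0.0016 -0.0007 -1.    ]
tip [ 0.6191 -0.3223  0.0735] to slot in tool mm [-2.4334  0.1694 66.4843] F [-0.3248  0.0569 -1.6739] M [ 0.0295  0.0173 -0.003 ]
```

>>> servo_tool:
  moves:
    - {"travel": [-1.5, 0, 0], "dr": [0, 0, 0]}
    - {"travel": [0, 0, 0], "dr": [0, 0, 0]}
    - {"travel": [0, 0, 0], "dr": [0, 0, 0]}
    - {"travel": [0, 0, 0], "dr": [0, 0, 0]}

```text
clock: 16.55
position: [0.6184, -0.3206, 0.1369]
ee_rot: [0.713, -0.702, 0.0, 0.0]
ft_force: [-0.8, -1.1, -0.9]
grip_width: 0.25
```

```bash
python3 off.py
```

```text
t 16.55 tcp [ 0.6184 -0.3206  0.1369] tool x deg -89.09764954133563 z [ 0.0001 -0.0001 -1.    ]
tip [ 0.6184 -0.3206  0.0724] to slot in tool mm [-0.6782 -0.5973 65.3985] F [-0.7827 -1.1064 -0.9437] M [ 0.0343  0.061  -0.0294]
```

>>> servo_tool:
  moves:
    - {"travel": [-0.6, -0.5, 4], "dr": [0, 0, 0]}
    - {"travel": [0, 0, 5], "dr": [0, 0, 0]}
    - {"travel": [0, 0, 5], "dr": [0, 0, 0]}
    - {"travel": [0, 0, 0], "dr": [0, 0, 0]}
    - {"travel": [0, 0, 0], "dr": [0, 0, 0]}

```text
clock: 17.18
position: [0.6189, -0.32, 0.1229]
ee_rot: [0.713, -0.702, 0.0, -0.0]
ft_force: [0.2, 0.4, -0.7]
grip_width: 0.249
```

```bash
python3 off.py
```

```text
t 17.175 tcp [ 0.6189 -0.32    0.1229] tool x deg -89.0986519127306 z [ 0.0002 -0.0001 -1.    ]
tip [ 0.6189 -0.32    0.0584] to slot in tool mm [-0.1216 -0.0467 51.424 ] F [ 0.2467  0.3583 -0.7402] M [ 0.0078  0.0182 -0.0521]
```

In the bore with no contact. Lowering to about 1 mm above home.

>>> servo_tool:
  moves:
    - {"travel": [0, 0, 10], "dr": [0, 0, 0]}
    - {"travel": [0, 0, 15], "dr": [0, 0, 0]}
    - {"travel": [0, 0, 14], "dr": [0, 0, 0]}
    - {"travel": [0, 0, 9], "dr": [0, 0, 0]}
    - {"travel": [0, 0, 2], "dr": [0, 0, 0]}
    - {"travel": [0, 0, 0], "dr": [0, 0, 0]}
    - {"travel": [0, 0, 0], "dr": [0, 0, 0]}

```text
clock: 18.05
position: [0.6192, -0.3201, 0.0735]
ee_rot: [0.713, -0.702, 0.001, -0.0]
ft_force: [0.6, -0.1, -1.4]
grip_width: 0.248
```

>>> servo_tool:
  moves:
    - {"travel": [0, 0, 1], "dr": [0, 0, 0]}
    - {"travel": [0, 0, 0.5], "dr": [0, 0, 0]}
    - {"travel": [0, 0, 0], "dr": [0, 0, 0]}
    - {"travel": [0, 0, 0], "dr": [0, 0, 0]}

```text
clock: 18.55
position: [0.619, -0.32, 0.0715]
ee_rot: [0.713, -0.702, 0.0, -0.0]
ft_force: [-0.7, 0.4, 0.4]
grip_width: 0.246
```

>>> servo_tool:
  moves:
    - {"travel": [0, 0, 0], "dr": [0, 0, 0]}
    - {"travel": [0, 0, 0], "dr": [0, 0, 0]}
    - {"travel": [0, 0, 0], "dr": [0, 0, 0]}
    - {"travel": [0, 0, 0], "dr": [0, 0, 0]}
    - {"travel": [0, 0, -15], "dr": [0, 0, 0]}
    - {"travel": [0, 0, -30], "dr": [0, 0, 0]}
    - {"travel": [0, 0, -40], "dr": [0, 0, 0]}
    - {"travel": [0, 0, -50], "dr": [0, 0, 0]}
    - {"travel": [0, 30, -40], "dr": [0, 0, 0]}
    - {"travel": [0, 60, 0], "dr": [0, 0, 0]}
    - {"travel": [0, 60, 0], "dr": [0, 0, 0]}
    - {"travel": [0, 50, 0], "dr": [0, 0, 0]}
  claw: 0.3

```text
clock: 20.05
position: [0.4168, -0.3233, 0.2477]
ee_rot: [0.712, -0.702, 0.001, 0.0]
ft_force: [1.0, -0.3, 0.5]
grip_width: 0.702
```

```bash
python3 - <<'E'
from h import *
o=manip.get_obs();print(o["clock"],o["position"],o["grip_width"],o["ft_force"])
s=manip.camera("scene");t=manip.camera("top")
cv2.imwrite("pics/end_s.png",s);cv2.imwrite("pics/end_t.png",t)
cv2.imwrite("pics/end.png",np.vstack([np.pad(cv2.resize(s[140:400,130:400],None,fx=1.3,fy=1.3),((0,0),(0,0),(0,0)))[:, :350],cv2.resize(t[110:270,90:440],(350,160))]))
f=lambda im,r:cv2.absdiff(im[r[1]:r[3],r[0]:r[2]],cv2.imread("pics/top0.png")[r[1]:r[3],r[0]:r[2]]).mean().round(2)
def red(im):
    r=im.astype(int);m=(r[...,2]-r[...,1]>70);m[:, :395]=0;m[:,422:]=0;m[:172]=0;m[194:]=0
    ys,xs=np.nonzero(m);return xs.mean(),ys.mean(),m.sum()
print(red(cv2.imread("pics/top0.png")),red(t))
E
python3 tray.py
```

```text
20.05 [ 0.416789   -0.32329163  0.24770436] 0.7021168320716976 [ 0.98342219 -0.31758156  0.54762923]
(np.float64(409.9583333333333), np.float64(182.45833333333334), np.int64(72)) (np.float64(410.3636363636364), np.float64(182.4090909090909), np.int64(66))
20.2 [ 0.4169 -0.324   0.2481] [ 1.5217 -0.7529 -0.1512]
before [(210, np.float64(0.5105170848599152)), (225, np.float64(0.5136057758427167)), (240, np.float64(0.5166943210510954)), (255, np.float64(0.5222757647521713)), (270, np.float64(0.5253645626730304))]
now [(210, np.float64(0.4658374727328296)), (225, np.float64(0.468916396971226)), (240, np.float64(0.4719951764050676)), (255, np.float64(0.47754942237730036)), (270, np.float64(0.4806284530667798))]
```

View pics/end.png

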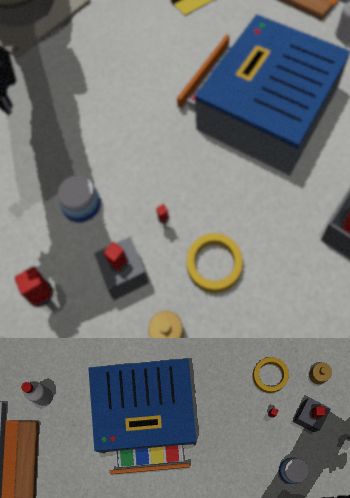

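The pin is upright in its holder at the same pixels as at the start, the tray is out 45 mm, and the bystanders are where they were.

```bash
python3 -c "
from workcell import manip
print(manip.hand_in(), manip.get_obs()['clock'])"
```

```text
the job is handed in; nothing more can be done
the job is handed in; nothing more can be done
```

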